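Open the party card box with its sticky key lock

ROBOT

A 6-joint arm with a two-finger parallel gripper is mounted at the origin on the work surface. World frame = base frame: x ahead of the robot, y to its left, z up, the work surface at z = 0. Lengths are in mm, angles in rad, forces in N, time in s.
With the tool pointing down it reaches from about 350 to 875 mm from the base axis. Payload 4.2 kg.
Tool frame: the origin (TCP) lies midway between the tips of the shut fingers; the grasp point (between the pads) lies 19 mm behind it; z points along the fingers, y is the line along which they close (so a half turn about z gives the same grasp; the last joint's range is limited). The gripper opens to 85 mm and grips with 20 to 120 N. Pads are 22 mm wide; open, the fingers measure 114 mm over their backs; the gripper's body (76 mm by 85 mm) begins 54 mm behind the grasp point. The pads swing forward as they close: fully open they stand 13 mm farther back than shut.
Start: joints at [-0.96, 0.385, 0.008, 0, -1.194, -0.259], TCP at [215.382, -586.694, 231.312] pointing down, gripper open.
Joint ranges: [-3.14, 3.14], [-1.21, 2.06], [-1.07, 1.41], [-3.16, 2.05], [-2.99, -0.16], [-3.1, 3.1]. Speed limits (rad/s): [2.79, 2.79, 3.14, 3.14, 3.14, 3.14].

INTERFACE

Orientations are given as a rotation vector (axis times angle).
In Python, from cell import env, solver, monitor, cams gives the robot as it stands. Calls block until the motion is done:
- env.reach(position, orientation): joint-space move of the TCP to a pose.
- env.line_to(position, rot=None, max_speed=150, contact_N=None): straight line of the TCP; rot=None keeps the orientation; max_speed is the mean speed in mm/s. With contact_N (N) it stops when the force on the tool has changed by that much, and returns True; else False.
- env.move_j(angles): joint-space move.
- env.set_gripper(opening): opening from 0.0 (shut) to 1.0 (fully open); the grip force is fixed at half the most; returns when the fingers have stopped.
- env.wait(seconds).
- solver.solve_ik(position, orientation): joint angles nearest the present ones, or None.
- monitor.get_state(): the state.
- cams.read_camera(name): name is "scene" or "top"; returns the picture (480x640x3 uint8, red, green, blue); there is no depth.
- cams.camera_params(name): a dict with "fx", "fy", "cx", "cy" (pixels), "D" ([k1, k2, p1, p2, k3] as OpenCV has them; the pictures are not rectified), "rvec" (rotation vector, rad) and "tvec" (3), from world to camera coordinates, as OpenCV has them. Camera axes: x right, y down, z forward; pixel columns grow to the right and rows downward; lengths in mm; the calibration is good to about 2 mm. A picture is of the moment at which its call begins. camera_params takes no time and is no camera call.
A pose or a line that the arm cannot do raises env.Unreachable and nothing moves.
- env.job_done(): hands the job in; it is judged then, once.
The state is a dict: "time_s": time; "joint_pos": joint angles; "qvel": joint speeds; "joint_efforts": joint torques, N m; "ee_pos": TCP position; "tcp_rot": TCP orientation; "ft_force": force on the tool from outside, world axes, zero at the start; "ft_torque": the same for the moment, N m; "opening": opening from 0.0 (shut) to 1.0 (fully open); "grasp_force": force on a finger pad.
Only numpy, scipy, OpenCV 4.12 (cv2) and the standard library are available. Lean on these libraries where they do the work, as an engineer would, in place of code of your own. Each camera call takes 0.05 s, during which the arm holds its last target. There are 200 camera calls.

TASK

Unlock the mint card box: turn the lilac clamp knob a quarter turn clockwise to free the keyhole cover and slide the cover fully open, then take the pink key from its wooden block, push it fully home into the keyhole past the sticky pins (wiggle it if it sticks), and turn it a quarter turn clockwise. The lock springs back, so finish while still gripping the key and holding it turned, for the host to lift the lid. Leave the tableware and the other things on the table where they are.

Things in the scene. Friction and masses are not known exactly. Their poses are not given: they have to be found in the camera images.
- cardbox: Mint-green metal card box, 200 (x) by 280 (y) by 90 mm high, fixed; origin: centre of its underside, z up, y along its width. Centred on its lid is an aluminium lock plate, 130 by 130 by 12 mm, top 102 mm above the table. On the plate, in the box's frame (mm): keyhole at (-30, -30), cover over it sliding towards +y, lilac clamp knob at (40, -1.5).
- keyhole (a point): Centre of the keyhole in the lock plate's top face; axes as the card box. A slot through the 12 mm plate, 19.5 mm long in the box's x, 6.5 mm wide in y, with 45 degree chamfers 4 mm wide round its upper edge. Below it the lock cylinder has a matching slot, 18.5 by 5.8 mm.
- lock_floor (a point): Floor of the cylinder's slot, 31 mm straight below the keyhole point: the key is home when its tip rests here; only then can it turn, and once turned it cannot be pulled out. Two sticky sprung pins press on the key's flat sides from 16 to 28 mm below the keyhole: a straight push past them takes up to about 17 N, about half that if the key is wiggled 1 mm sideways.
- plug (a joint): Lock cylinder, turned by the key about the vertical: 0 at rest (slot along the box's x), grows clockwise seen from above, stop at 1.6 rad. A spring (0.02 N m at 0, 0.08 at a quarter turn) turns it back whenever it is not held. The key has about 0.1 rad of play in the slot, so turn it that much farther.
- cover (a joint): Keyhole cover: 0 closed over the keyhole, slides to 0.060 m (fully open) along the box's +y; about 1 N of friction, stays where it is left. A brass bolt blocks it while the clamp knob is tight.
- cover_tab (a point): Centre of the upright pink tab on the dark-mint cover, 21 mm above the lock plate; axes as the card box. The tab is 28 mm (box x) by 10 mm (box y), from 6 to 32 mm above the lock plate. The cover itself is 46 (x) by 44 (y) by 5 mm.
- clamp (a joint): Lilac clamp knob: 0 to 0.25 at the start (tight), grows clockwise seen from above, stop at 1.6 rad. It draws the brass bolt out of the cover's path (11.5 mm per rad); the cover is free from about 1.0 rad. It stays where it is left (0.04 N m of friction).
- clamp_grip (a point): Grip point on the clamp knob's axis, 21 mm above the lock plate. The knob is an upright bar 36 mm long, 11 mm thick, up to 34.5 mm above the plate, on a 4 mm high disc 26 mm across. Its frame turns with it: x along the bar, y across its thickness (box axes at joint value 0).
- key: Steel key, thick pink bow, 75 mm long, 42 to 84 g, upright in the block. Origin: centre of its tip (lower end), z up. From the tip: bit to 14 mm, 16 mm wide in x, 4 mm thick in y (13 by 2.5 mm over the lowest 3 mm); round 5 mm shaft to 33 mm; bow to 75 mm, 36 mm wide in x, 12 mm thick in y. Half a turn about z gives the same key.
- key_bow (a point): Centre of the key's pink bow at gripping height, 56 mm above the tip; axes as the key.
- keyblock: Light wooden block, 60 (x) by 70 (y) by 45 mm high, fixed; origin under its centre. The key stands in its central slot (20 mm in x by 7 mm in y, open at the top), the bow's underside resting on the block's top, its tip 12 mm above the table.
- plate: Bystander, loose: white dinner plate, 230 mm across, 18 mm high, on a woven placemat; origin at the centre of its underside. Leave alone.
- cookie: Bystander, loose: round pink-iced cookie, 64 mm across, 14 mm high, on the cloth; origin at the centre of its underside. Leave alone.
- fork: Bystander, loose: steel fork lying flat, 180 mm long; origin at the centre of its underside. Leave alone.
- marker: Bystander, loose: black marker pen with lilac cap, 130 mm long, lying flat; origin at the centre of its underside. Leave alone.
- vase: Bystander, loose: tapered vase of pink flowers, 90 mm across, 210 mm high; origin at the centre of its underside. Leave alone.
- sundae: Bystander, loose: stemmed sundae glass with scoops, 84 mm across, 143 mm high; origin at the centre of its underside. Leave alone.
- candyjar: Bystander, loose: pale blue candy jar with white lid, 80 mm across, 86 mm high; origin at the centre of its underside. Leave alone.

How it is judged:
By the outcome, as a careful person would: the job done as asked, in the order asked, and still so for the second after the job is handed in, while the arm keeps its last pose, push and grip.
It also fails if it takes over 61 s, if anything falls off the work surface, if the arm or the gripper's body presses on something with over 40 N, if the wrist force passes 120 N, or if a joint passes its speed limit or range.

## Working session

There is one attempt and no reset: what is moved stays moved. The work goes in short steps, each a Python script; the robot and the scene stay as the last script left them, time stands still between calls to the robot, and variables do not carry over. Pictures are saved under pics/ and viewed, at most 10 in all, crops included, and the job is handed in when it is done.

```bash
ls; mkdir -p pics
python3 - <<'E'
from cell import env, solver, monitor, cams
import cv2,json
for n in("scene","top"):
    cv2.imwrite(f"pics/{n}0.png",cams.read_camera(n)[:,:,::-1]); print(n,cams.camera_params(n))
s=monitor.get_state();print(s)
E
```

```text
pics
scene {'fx': 503.6096417662737, 'fy': 503.6096417662737, 'cx': 320.21218994686564, 'cy': 235.71544864138625, 'D': array([-0.13726781,  0.        ,  0.        ,  0.        ,  0.        ]), 'rvec': array([ 1.02715131,  2.59379319, -0.81573726]), 'tvec': array([ 475.17746195, -226.36388489, 1761.88823746])}
top {'fx': 437.9673959434508, 'fy': 437.9673959434508, 'cx': 318.8923286186209, 'cy': 237.537875057627, 'D': array([-0.00944578,  0.        ,  0.        ,  0.        ,  0.        ]), 'rvec': array([ 2.18922801, -2.14535052,  0.12431963]), 'tvec': array([ -94.67080208,  571.78925645, 1036.05389848])}
{'time_s': 0.1, 'joint_pos': array([-9.60379926e-01,  3.85494643e-01,  6.75805263e-03, -4.56177590e-04,
       -1.19399499e+00, -2.58595963e-01]), 'qvel': array([-0.00106837, -0.00165002,  0.0037384 ,  0.00025699, -0.00073663,
       -0.00081801]), 'joint_efforts': array([-1.84786654e-04, -3.93319523e+01,  1.88929850e+01,  4.19808358e+00,
       -2.61054418e-03,  1.24995847e-05]), 'ee_pos': array([ 215.21789596, -586.21801607,  230.31704562]), 'tcp_rot': array([ 5.49456773e-01, -3.09273188e+00, -3.03737886e-03]), 'ft_force': array([-0.6292506 ,  0.37697554, -0.0737937 ]), 'ft_torque': array([-0.04418838,  0.02399364,  0.01136917]), 'grasp_force': 0.0, 'opening': 1.001166334446916}
```

View pics/top0.png

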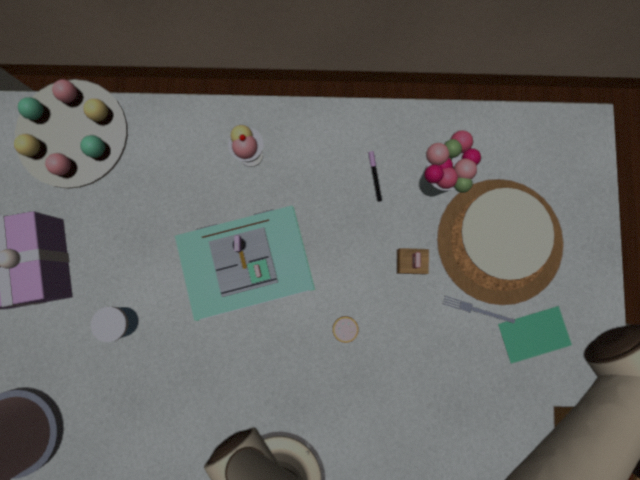

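View pics/scene0.png

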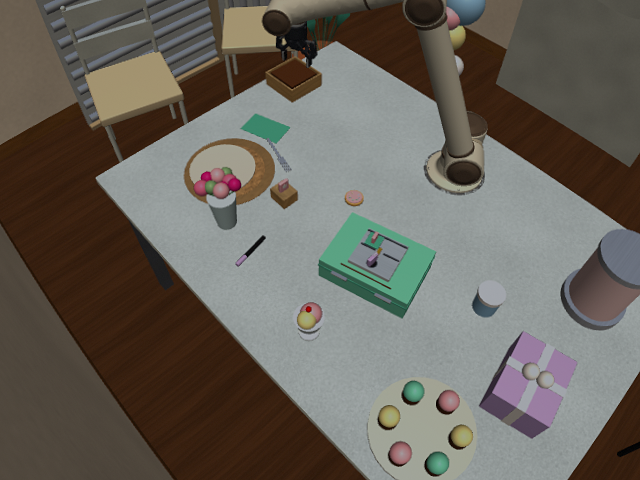

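The top view shows the box at about (245,262), knob (238,243), cover tab (258,271), block and key (413,261)/(417,260). The scene view shows the box at (377,262) and key at (284,187). Next I'll crop in and measure.

```bash
cat > h.py <<'E'
import numpy as np, cv2
from cell import env, solver, monitor, cams
from scipy.spatial.transform import Rotation as R
def P(n):
    p=cams.camera_params(n); K=np.array([[p['fx'],0,p['cx']],[0,p['fy'],p['cy']],[0,0,1]])
    return K,np.array(p['D']),R.from_rotvec(p['rvec']).as_matrix(),np.array(p['tvec'])
def rays(n,px):
    K,D,Rm,t=P(n); u=cv2.undistortPoints(np.array(px,float).reshape(-1,1,2),K,D).reshape(-1,2)
    return -Rm.T@t, np.c_[u,np.ones(len(u))]@Rm
def onplane(n,px,z):
    c,d=rays(n,px); return c+d*((z-c[2])/d[:,2])[:,None]
def proj(n,X):
    K,D,Rm,t=P(n); return cv2.projectPoints(np.array(X,float).reshape(-1,1,3),Rm,t,K,D)[0].reshape(-1,2)
def tri(p1,p2):
    A=np.zeros((3,3));b=np.zeros(3)
    for n,p in(('top',p1),('scene',p2)):
        c,d=rays(n,[p]);d=d[0]/np.linalg.norm(d[0]);M=np.eye(3)-np.outer(d,d);A+=M;b+=M@c
    return np.linalg.solve(A,b)
def blobs(img,lo,hi,roi,amin=8):
    x0,y0,x1,y1=roi; h=cv2.cvtColor(img[y0:y1,x0:x1],cv2.COLOR_RGB2HSV)
    m=cv2.inRange(h,np.array(lo),np.array(hi)); n,l,s,c=cv2.connectedComponentsWithStats(m)
    return m,[(c[i]+[x0,y0],s[i,4]) for i in range(1,n) if s[i,4]>=amin]
E
python3 - <<'E'
from h import *
t=cv2.imread('pics/top0.png');s=cv2.imread('pics/scene0.png')
print('cam',rays('top',[[0,0]])[0],rays('scene',[[0,0]])[0])
f=lambda a,k:cv2.resize(a,None,fx=k,fy=k,interpolation=cv2.INTER_CUBIC)
a=f(t[200:325,170:320],4);b=f(t[240:285,385:440],4)
c=f(s[210:320,315:445],3) ;d=f(s[170:212,262:305],4)
W=np.zeros((600,800,3),np.uint8)
W[:500,:600]=a;W[:180,600-20:800]=b[:, :220];
cc=f(s[225:290,340:415],3); W[300:300+195,575:800]=cc;W[:0]
W[190:190+105*1,600:600+0]=0
cv2.imwrite('pics/crop.png',W)
T=t[:,:,::-1].copy();S=s[:,:,::-1].copy()
h=cv2.cvtColor(T,cv2.COLOR_RGB2HSV);hs=cv2.cvtColor(S,cv2.COLOR_RGB2HSV)
for n,H,pts in(('t',h,[(200,280),(300,260),(238,243),(258,271),(417,260),(220,262),(405,262)]),('s',hs,[(345,230),(376,238),(373,259),(284,185),(385,240)])):
    for p in pts: print(n,p,H[p[1],p[0]])
E
```

```text
cam [ 456.7831295   -78.90122892 1092.90299835] [1181.86948929  534.21577019 1303.4885543 ]
t (200, 280) [ 84  70 138]
t (300, 260) [ 85  65 141]
t (238, 243) [144  39 123]
t (258, 271) [175  25 130]
t (417, 260) [174  30 136]
t (220, 262) [112  23 123]
t (405, 262) [ 17 120 104]
s (345, 230) [ 77 113 162]
s (376, 238) [ 3 63 81]
s (373, 259) [143  58  88]
s (284, 185) [ 14  30 110]
s (385, 240) [105  24 146]
```

View pics/crop.png

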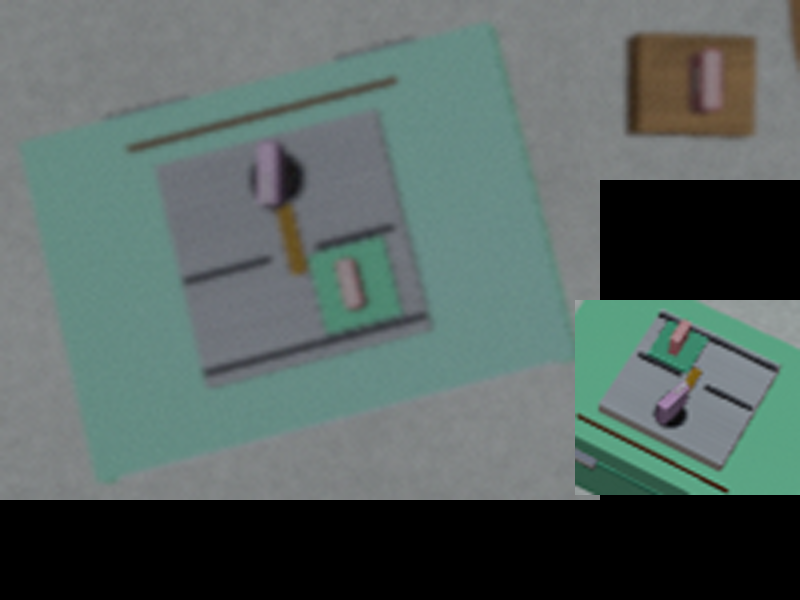

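The crop shows the plate corners at crop px (157,167), (380,112), (430,327), (208,385). The tab is at (350,284), the knob bar spans (268,142) to (272,205), and the key bow is at (707,80) on its block. Next I'll turn these into poses.

Run:
```python
from h import *
T=cv2.imread('pics/top0.png')[:,:,::-1].copy();S=cv2.imread('pics/scene0.png')[:,:,::-1].copy()
ct=lambda p,o=(170,200),k=4,q=(0,0):(np.array(p,float)-q+.5)/k-.5+o
pl=np.array([ct(p) for p in[(157,167),(380,112),(430,327),(208,385)]])
X=onplane('top',pl,102);c=X.mean(0)
def yaw(X): # order: +x+y, +x-y, -x-y, -x+y
    ex=(X[0]+X[1]-X[2]-X[3])[:2];ey=(X[0]+X[3]-X[1]-X[2])[:2]
    return np.arctan2(ex[1],ex[0]),np.arctan2(-ey[0],ey[1]),np.hypot(*ex)/2,np.hypot(*ey)/2
print('plate top',c,yaw(X))
ps=np.array([ct(p,(340,225),3,(575,300)) for p in[(720,467),(600,408),(660,313),(778,368)]])
Y=onplane('scene',ps,102);print('plate scene',Y.mean(0)); print(np.round(Y-Y.mean(0)),np.round(X-c))
ld=np.array([ct(p) for p in[(22,143),(493,25),(575,358),(105,480)]])
L=onplane('top',ld,90);print('lid',L.mean(0),yaw(L))
bl=np.array([ct(p,(385,240),4,(580,0)) for p in[(637,35),(756,37),(754,136),(636,132)]])
B=onplane('top',bl,45);print('block',B.mean(0),yaw(B))
# pink/lilac masks
for nm,img,roi,z in(('top',T,(395,240,435,285),87),('top',T,(225,230,275,285),135),('scene',S,(268,170,300,212),87),('scene',S,(355,225,400,275),135)):
    x0,y0,x1,y1=roi;h=cv2.cvtColor(img[y0:y1,x0:x1],cv2.COLOR_RGB2HSV)
    m=(((h[...,0]>135)|(h[...,0]<8))&(h[...,1]>12)&(h[...,2]>70)).astype(np.uint8)
    n,l,s,cc=cv2.connectedComponentsWithStats(m)
    for i in range(1,n):
        if s[i,4]<12: continue
        pts=np.argwhere(l==i)[:,::-1]+[x0,y0]; W=onplane(nm,pts,z)[:,:2]; w,v=np.linalg.eigh(np.cov(W.T))
        print(nm,cc[i]+[x0,y0],s[i,4],W.mean(0),'long axis',np.degrees(np.arctan(v[1,1]/v[0,1])))
```

```text
plate top [508.11605737  87.5225096  102.        ] (np.float64(0.2666908533162034), np.float64(0.27027241280634634), np.float64(126.1950880505995), np.float64(129.14589669651818))
plate scene [511.71301636  87.16952955 102.        ]
[[ 44.  79.   0.]
 [ 79. -42.   0.]
 [-43. -80.   0.]
 [-79.  43.   0.]] [[ 44.  79.   0.]
 [ 78. -46.   0.]
 [-43. -78.   0.]
 [-78.  45.   0.]]
lid [507.32796487  86.37412705  90.        ] (np.float64(0.2785929654556423), np.float64(0.27128443869308416), np.float64(198.20330225563092), np.float64(276.4968455298087))
block [ 520.60265976 -311.07654375   45.        ] (np.float64(-0.01890209954833957), np.float64(-0.005185743850865761), np.float64(58.79535616572423), np.float64(71.16398246380926))
top [416.80909091 259.33636364] 110 [ 521.66465862 -309.25963871] long axis 0.8716860055540977
top [236.67816092 243.24137931] 87 [545.91296912  97.540574  ] long axis 1.3813693837112726
top [257.52272727 270.75      ] 44 [486.61024597  49.69212899] long axis 15.603109931913675
scene [283.04123711 184.56701031] 97 [ 530.81563295 -304.40548465] long axis 31.178879852242105
scene [374.41860465 236.58139535] 43 [494.10094252  52.69762518] long axis 24.557639789827075
scene [371.9375 259.05  ] 80 [554.61690819  99.84678535] long axis 11.596344545076539
```

```bash
cat >> h.py <<'E'
YAW=0.27; C=np.array([509.5,87.5])
def box(x,y): c,s=np.cos(YAW),np.sin(YAW); return C+[c*x-s*y,s*x+c*y]
def rot(psi): return (R.from_euler('z',psi)*R.from_euler('x',np.pi)).as_rotvec()
def pose(xy,z): return [float(xy[0]),float(xy[1]),float(z)]
def st(m=''):
    s=monitor.get_state(); print(m,'t%.2f'%s['time_s'],'p',np.round(s['ee_pos'],1),'F',np.round(s['ft_force'],1),'T',np.round(s['ft_torque'],2),'op%.3f g%.0f'%(s['opening'],s['grasp_force']),'j6 %.2f'%s['joint_pos'][5]); return s
E
python3 - <<'E'
from h import *
for n,xy,z,ps in(('knob',box(40,-1.5),110,(0.03,-1.3)),('tab',box(-30,-30),110,(.27,)),('tab2',box(-30,30),110,(.27,)),('key',(521.2,-310),49,(0,)),('hole',box(-30,-30),108,(.27,-1.40))):
  print(n,xy)
  for k in(0,np.pi,-np.pi):
    for p in ps:
      q=solver.solve_ik(pose(xy,z),rot(p+k)); print('  ',round(k,1),p,None if q is None else np.round(q,2))
E
```

```text
knob [548.45093301  96.72360112]
   0 0.03 [ 0.47  0.39 -0.32  0.   -0.86  1.14]
   0 -1.3 [ 0.47  0.39 -0.32  0.   -0.86 -0.19]
   3.1 0.03 [ 0.47  0.39 -0.32 -0.   -0.86 -2.01]
   3.1 -1.3 [ 0.47  0.39 -0.32  0.   -0.86  2.95]
   -3.1 0.03 [ 0.47  0.39 -0.32 -0.   -0.86 -2.01]
   -3.1 -1.3 [ 0.47  0.39 -0.32  0.   -0.86  2.95]
tab [488.58881621  50.58493001]
   0 0.27 [ 0.43  0.29 -0.48  0.   -0.8   1.41]
   3.1 0.27 [ 0.43  0.29 -0.48  0.   -0.8  -1.74]
   -3.1 0.27 [ 0.43  0.29 -0.48 -0.   -0.8  -1.74]
tab2 [472.58493001 108.41118379]
   0 0.27 [ 0.56  0.28 -0.5   0.   -0.79  1.28]
   3.1 0.27 [ 0.56  0.28 -0.5   0.   -0.79 -1.86]
   -3.1 0.27 [ 0.56  0.28 -0.5  -0.   -0.79 -1.86]
key (521.2, -310)
   0 0 [-0.27  0.54 -0.25  0.   -0.78  1.84]
   3.1 0 [-0.27  0.54 -0.25 -0.   -0.78 -1.3 ]
   -3.1 0 [-0.27  0.54 -0.25 -0.   -0.78 -1.3 ]
hole [488.58881621  50.58493001]
   0 0.27 [ 0.43  0.29 -0.48  0.   -0.79  1.41]
   0 -1.4 [ 0.43  0.29 -0.48  0.   -0.79 -0.26]
   3.1 0.27 [ 0.43  0.29 -0.48  0.   -0.79 -1.74]
   3.1 -1.4 [ 0.43  0.29 -0.48 -0.   -0.79  2.88]
   -3.1 0.27 [ 0.43  0.29 -0.48 -0.   -0.79 -1.74]
   -3.1 -1.4 [ 0.43  0.29 -0.48  0.   -0.79  2.88]
```

Run:
```python
from h import *
k=box(40,-1.5)
env.reach(pose(k,200),rot(0.03)); env.set_gripper(0.6)
print(env.line_to(pose(k,111),max_speed=100,contact_N=12)); st('down')
env.set_gripper(0.0); st('grip')
cv2.imwrite('pics/g1.png',cv2.resize(cams.read_camera('scene')[205:315,310:450,::-1],None,fx=5,fy=5,interpolation=cv2.INTER_CUBIC))
```

```text
False
down t4.26 p [549.   96.9 111.6] F [0.5 0.5 0.9] T [-0.02 -0.03  0.01] op0.598 g0 j6 1.14
grip t4.70 p [548.8  97.7 111.7] F [-1.7  4.3  3.7] T [ 1.27  0.68 -0.01] op0.115 g60 j6 1.14
```

View pics/g1.png

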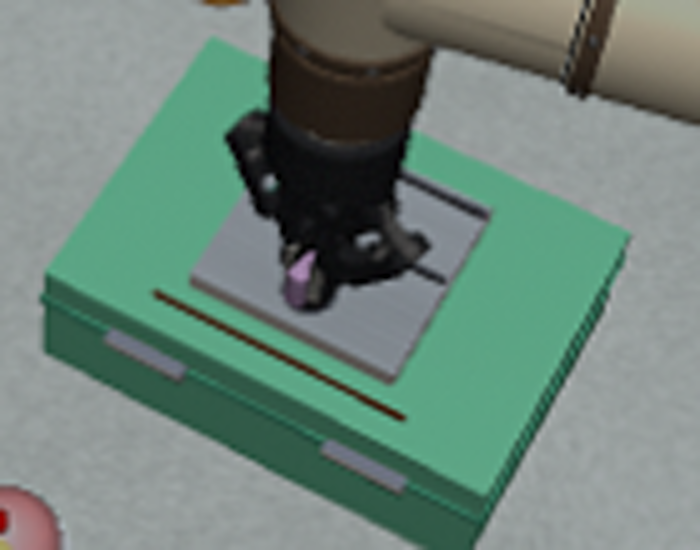

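The picture shows the knob held between the pads at about (300,275), with only a small side force. Now the turn.

Run:
```python
from h import *
k=np.array([548.5,97.7])
for p in (-0.4,-0.85,-1.3):
    env.line_to(pose(k,111),rot(p),max_speed=150); s=st(p)
    print((R.from_rotvec(s['tcp_rot'])*R.from_euler('x',-np.pi)).as_euler('zyx')[0])
```

```text
-0.4 t5.33 p [548.7  97.6 111.7] F [-1.8  0.6  4.6] T [ 0.14  0.57 -0.02] op0.117 g60 j6 0.71
-0.39791253912767377
-0.85 t5.93 p [548.5  97.5 111.7] F [-2.3  0.1  7.3] T [ 0.15  0.71 -0.04] op0.118 g60 j6 0.26
-0.8479581085493137
-1.3 t6.53 p [548.3  97.4 111.7] F [-2.9  1.3  6.4] T [ 0.06  0.89 -0.05] op0.117 g60 j6 -0.19
-1.2979752312540613
```

Run:
```python
from h import *
env.set_gripper(0.4); st('rel'); s=monitor.get_state()['ee_pos']
env.line_to(pose(s[:2],165)); 
b=box(-30,-30); env.line_to(pose(b,165),rot(YAW))
print(env.line_to(pose(b,111),max_speed=100,contact_N=12)); st('down')
env.set_gripper(0.0); st('grip')
e=monitor.get_state()['ee_pos'][:2]; u=box(0,1)-box(0,0)
print(env.line_to(pose(e+u*40,111),max_speed=60,contact_N=15)); st('40')
```

```text
rel t6.89 p [548.4  97.6 110.6] F [-0.2 -0.5  0.8] T [-0.01 -0.02 -0.08] op0.402 g0 j6 -0.20
False
down t9.81 p [489.1  50.7 111.3] F [-0.7  1.1  0.5] T [ 0.01  0.   -0.05] op0.400 g0 j6 1.41
grip t10.15 p [489.   51.3 111.9] F [-2.3  4.2  4.3] T [1.08 0.7  0.15] op0.101 g59 j6 1.41
False
40 t10.97 p [478.2  89.5 111.9] F [-2.3  0.1  8.9] T [0.   0.96 0.15] op0.106 g60 j6 1.32
```

Run:
```python
from h import *
e=monitor.get_state()['ee_pos'][:2]; u=box(0,1)-box(0,0)
print(env.line_to(pose(e+u*26,111),max_speed=40,contact_N=12)); s=st('stop')
f=s['ee_pos'][:2]; d=f-C; print('box frame', d@(box(1,0)-C), d@u)
env.set_gripper(0.35); st('rel'); e=monitor.get_state()['ee_pos']
env.line_to(pose(e[:2],175))
env.reach(pose((521.2,-310),190),rot(0.0)); st()
I=cams.read_camera('top')[225:300,200:290,::-1];J=cams.read_camera('scene')[210:300,330:450,::-1]
f=lambda a:cv2.resize(a,(400,300*1),interpolation=cv2.INTER_CUBIC)
cv2.imwrite('pics/c2.png',np.hstack([f(I),f(J)]))
```

```text
True
stop t11.53 p [472.5 109.1 111.9] F [ 1.  -3.8  2.5] T [-0.85 -0.57  0.1 ] op0.100 g60 j6 1.27
box frame -29.8847748045683 30.688345238310127
rel t11.87 p [471.7 109.7 111.5] F [0.1 1.2 0.8] T [0.03 0.   0.  ] op0.350 g0 j6 1.27
 t14.00 p [ 521.5 -309.1  189.8] F [ 0.5 -0.5  0.1] T [-0.02 -0.01 -0.02] op0.349 g0 j6 1.84
```

View pics/c2.png

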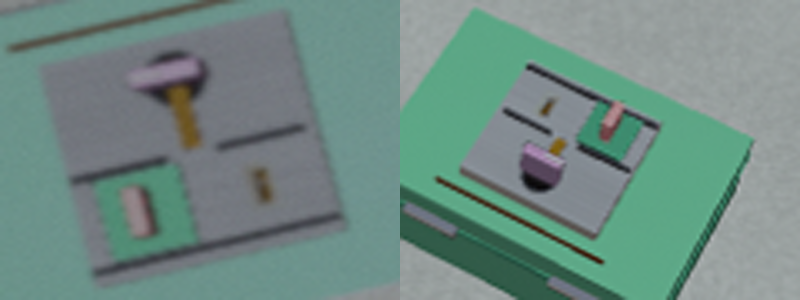

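The picture shows the cover fully open and the knob turned a quarter. The keyhole is uncovered at about (262,186) in the left crop and (547,106) in the right one. Now to take the key.

Run:
```python
from h import *
print('hole',onplane('top',[(258.57,271.1)],101),onplane('scene',[(373.7,241.5)],101),box(-30,-29.4))
k=(521.2,-310)
print(env.line_to(pose(k,50),max_speed=150,contact_N=12)); st('down')
env.set_gripper(0.0); st('grip')
e=monitor.get_state()['ee_pos']
env.line_to(pose(e[:2],110),max_speed=80); s=st('up')
T=cams.read_camera('top')[235:290,380:450,::-1];S=cams.read_camera('scene')[140:230,240:340,::-1]
f=lambda a:cv2.resize(a,(400,330),interpolation=cv2.INTER_CUBIC)
cv2.imwrite('pics/k.png',np.hstack([f(T),f(S)]))
```

```text
hole [[486.92322272  51.86419287 101.        ]] [[488.47850647  49.23096127 101.        ]] [488.42877735  51.16319255]
False
down t15.18 p [ 522.  -310.2   51. ] F [ 0.8 -0.2  0.7] T [ 0.02 -0.04  0.07] op0.347 g0 j6 1.84
grip t15.47 p [ 522.1 -311.2   51.5] F [-0.7 -4.2  2.8] T [-1.28  0.11 -0.01] op0.131 g61 j6 1.84
up t16.38 p [ 521.6 -310.7  109.3] F [0.4 0.2 0.3] T [0.01 0.   0.06] op0.130 g60 j6 1.84
```

View pics/k.png

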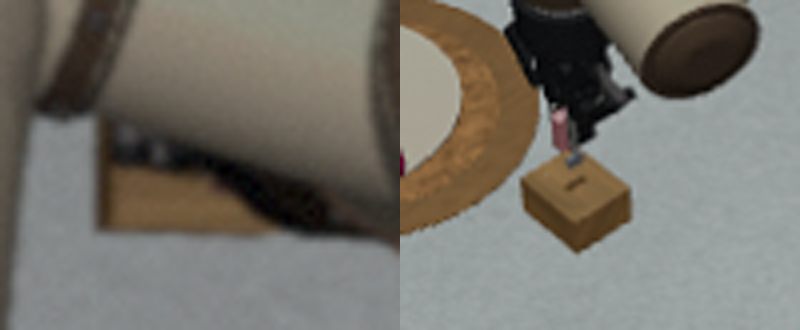

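The key is held upright at about (560,135), clear of the block, whose slot at (575,185) is empty. Now over the keyhole and down with contact sensing.

Run:
```python
from h import *
h=np.array([488.4,51.0])+(box(.7,0)-box(0,0))
e=monitor.get_state()['ee_pos']; env.line_to(pose(e[:2],190),max_speed=200)
env.reach(pose(h,190),rot(YAW)); env.line_to(pose(h,150),max_speed=100); s=st('above')
h=2*h-s['ee_pos'][:2]
env.line_to(pose(h,146),max_speed=30);st('near')
T=cams.read_camera('scene')[180:280,320:430,::-1]
cv2.imwrite('pics/n.png',cv2.resize(T,None,fx=5,fy=5,interpolation=cv2.INTER_CUBIC))
print(env.line_to(pose(h,129),max_speed=20,contact_N=5)); st('in')
```

```text
above t18.93 p [489.5  50.8 150.2] F [-1.3 -0.5 -0. ] T [ 0.03  0.01 -0.01] op0.129 g60 j6 1.41
near t19.22 p [488.7  51.6 146.2] F [-0.7 -0.2 -0.8] T [-0.03  0.04  0.05] op0.129 g60 j6 1.40
False
in t20.27 p [488.7  51.6 129.1] F [ 0.2  0.  -0.4] T [-0.01 -0.03 -0.05] op0.133 g60 j6 1.40
```

View pics/n.png

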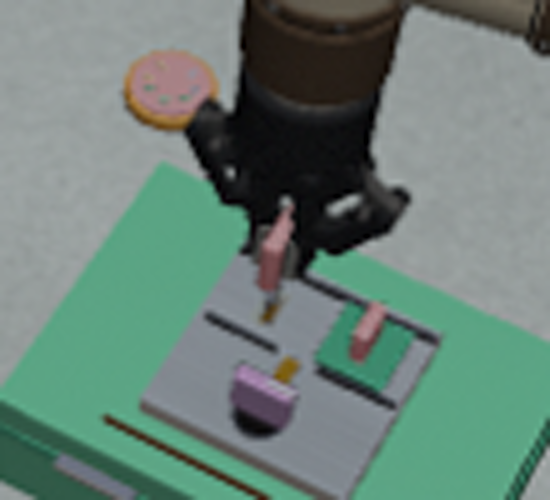

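The key is just above the slot at about (270,310), and the descent went 12 mm in with no force. Now past the pins with a wiggle.

Run:
```python
from h import *
s=monitor.get_state()['ee_pos']; h=s[:2].copy(); u=box(0,1)-box(0,0)
z=129; sg=1
while z>109.5:
    z-=1.5
    env.line_to(pose(h+u*sg*1.0,z),max_speed=25); sg=-sg
    q=monitor.get_state(); print(round(z,1),np.round(q['ee_pos'],1),np.round(q['ft_force'],1))
    if q['ft_force'][2]>25: break
env.line_to(pose(h,z),max_speed=20); st('end')
```

```text
127.5 [488.4  52.6 127.4] [-0.1 -0.3 -0.7]
126.0 [489.1  50.8 126. ] [ 1.1  1.4 -0.7]
124.5 [488.5  52.6 124.5] [ 1.1 -0.7  0.5]
123.0 [489.   50.8 122.8] [-0.6  1.8 -1.4]
121.5 [488.7  51.8 121.6] [ 2.3 -5.6 -1. ]
120.0 [489.1  50.9 120. ] [ 0.6  1.  -0.3]
118.5 [489.   51.6 118.5] [ 3.2 -5.1 -1.6]
117.0 [489.3  51.  117.3] [0.5 1.1 3.6]
115.5 [488.9  52.2 116. ] [ 2.3 -2.5  4.7]
114.0 [489.1  51.6 114.1] [-0.2  4.3  3.5]
112.5 [488.3  52.3 111.8] [ 2.4 -1.8 -2.6]
111.0 [488.4  51.4 110.3] [-1.2  4.9 -0.2]
109.5 [488.3  51.9 110.1] [-1.6 -1.3  6.7]
end t23.77 p [488.4  51.6 110.1] F [-2.3  2.2  7. ] T [ 0.85  0.92 -0.07] op0.131 g62 j6 1.40
```

Run:
```python
from h import *
h=np.array([488.4,51.6])
print(env.line_to(pose(h,107.5),max_speed=20,contact_N=15)); st('push')
env.line_to(pose(h,109),max_speed=20); st('ease')
for a in(-.3,-.8,-1.3,-1.67):
    env.line_to(pose(h,109),rot(YAW+a),max_speed=100); s=st(a)
    print(round((R.from_rotvec(s['tcp_rot'])*R.from_euler('x',-np.pi)).as_euler('zyx')[0]-YAW,3))
    if abs(s['ft_torque'][2])>.5: break
```

```text
False
push t24.02 p [488.6  51.7 109.9] F [-6.   2.6 17.7] T [ 0.89  1.8  -0.04] op0.132 g63 j6 1.40
ease t24.27 p [488.5  51.7 110.1] F [-3.7  2.6  8.4] T [ 0.9   0.87 -0.06] op0.138 g62 j6 1.40
-0.3 t24.72 p [489.   51.8 110.2] F [-2.   0.8  7.5] T [ 0.63  0.5  -0.01] op0.133 g62 j6 1.10
-0.299
-0.8 t25.37 p [489.2  51.6 110.2] F [-0.5  1.   6.5] T [0.33 0.31 0.04] op0.131 g62 j6 0.60
-0.799
-1.3 t26.02 p [489.3  51.4 110.2] F [0.2 1.2 7.2] T [-0.06  0.12  0.06] op0.132 g61 j6 0.10
-1.299
-1.67 t26.53 p [489.3  51.3 110.2] F [ 0.1 -0.4  7.1] T [-0.13  0.05  0.06] op0.131 g61 j6 -0.27
-1.668
```

Run:
```python
from h import *
for a in(-1.70,-1.73):
    env.line_to(pose((488.6,51.6),109),rot(YAW+a),max_speed=60); st(a)
env.wait(0.3); st('hold')
T=cams.read_camera('scene')[180:280,320:430,::-1]
cv2.imwrite('pics/e.png',cv2.resize(T,None,fx=5,fy=5,interpolation=cv2.INTER_CUBIC))
```

```text
-1.7 t26.78 p [489.3  51.2 110.2] F [-0.1  0.4  7.4] T [-0.15  0.24  0.1 ] op0.137 g62 j6 -0.30
-1.73 t27.03 p [489.3  51.3 110.1] F [-1.   0.2  6.2] T [-0.14  0.18  0.02] op0.129 g62 j6 -0.33
hold t27.33 p [489.3  51.2 110.2] F [-0.3 -0.4  7. ] T [-0.14  0.17  0.03] op0.134 g62 j6 -0.33
```

View pics/e.png

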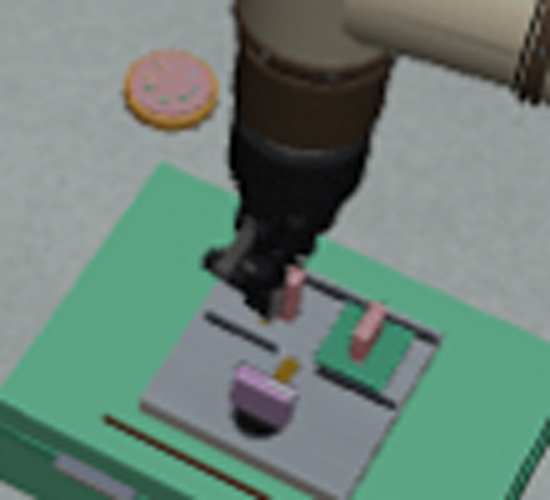

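Run:
```python
from h import *
for a in(-1.76,-1.80,-1.84):
    env.line_to(pose((488.4,51.6),109),rot(YAW+a),max_speed=60); env.wait(.1)
    t=[monitor.get_state()['ft_torque'][2]]
    for i in range(4): env.wait(.03); t.append(monitor.get_state()['ft_torque'][2])
    print(a,np.mean(t)); 
    if np.mean(t)>.25: break
st()
```

```text
-1.76 0.11007837474214739
-1.8 0.24056483308704218
-1.84 0.4072421781483976
 t28.83 p [489.3  51.2 110.2] F [-0.2 -0.6  6.5] T [-0.25  0.1   0.45] op0.133 g62 j6 -0.43
```

Run:
```python
from h import *
env.line_to(pose((488.4,51.6),109),rot(YAW-1.79),max_speed=60); env.wait(.3); st()
print(env.job_done())
```

```text
t29.38 p [489.3  51.3 110.2] F [0.4 0.1 6. ] T [-0.08  0.12  0.16] op0.130 g62 j6 -0.39
the job is handed in; nothing more can be done
None
```

The job is handed in at 29.4 s: the clamp knob is turned, the cover is fully open, and the key is home, turned clockwise to its stop and still held there by the gripper; no verdict was returned.

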